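# Hold the batch card's clip open

## Task

Take the big spring clip off the rail by squeezing its two handles together, and bring it to the tall batch card (the narrow upright one, not the low wide one). Hold it there upright and wide open, with its jaws reaching a good finger-width down either side of the card at the middle of its top edge and touching neither face nor edge, so that the weigh ticket can be slipped in beside the card. Finish while still holding the clip open like that: do not let it close or let go, do not shove the card, and leave the small clips and everything else where they are.

Things in the scene. Friction and masses are not known exactly. Their poses are not given: they have to be found in the camera images.
- clip_grip (a point): big spring clip, 104 mm tall, 0.09 kg: two steel arms 24 mm wide, black handle sleeves. Clamped on the rail, handles up, at any of its 3 places. Point: mid-plane, between the handles at grip height, 38 mm above the pin, 20 mm below the handle tops. z up to the handles, x along the pin, y across: the way handles and jaws move. Handles at rest 59 mm over their outsides at the tops
- clip_a (a joint): turn of each arm of the big clip (both move alike): 0 shut on the 3 mm strip, -0.03 shut on nothing, 0.30 rad fully open at a stop. Pressing the handles together along y opens the jaws: about 5 N on each handle top to start, 9 N fully open (8 and 13 N at grip height), the handles then parallel, 23 mm over their outsides. It snaps shut when let go
- clip_tip_a (a point): inner lower corner of the big clip's jaw on its +y side, middle of the 24 mm width. Shut, the tips are 83 mm below clip_grip; fully open 81 mm below it and 29 mm apart; the mouth is then 34 mm deep, from the tips up to the spring on the pin
- clip_tip_b (a point): inner lower corner of the other jaw of the big clip (on its -y side)
- card_top (a point): middle of the top edge of the tall batch card: stiff, white, plain-ruled, 100 mm wide, 3 mm thick, upright in a slotted steel foot (66 by 110 mm, 18 mm high) fixed to the table; top edge 165 mm above the table. x square to the card's faces, y along its top edge, z up
- low_card_top (a point): middle of the top edge of the other card: 160 mm wide, 3 mm thick, top edge only 90 mm above the table, in a like foot; not to be used. Same axes. The two cards change places
- rail: clip rail fixed to the table: a steel strip 3 mm thick and 250 mm long, on edge, its top 115 mm above the table, on a post near each end. Origin on the table under its middle; y along the strip, x square to it. The three clips sit 75 mm apart on it, the big one's jaws 20 mm down over the strip
- mini_a_grip (a point): a small spring clip on the rail (62 mm tall, 35 mm over its handles), point between its handles; leave it alone
- mini_b_grip (a point): the other small spring clip on the rail; leave it alone
- morel_0: a loose morel mushroom lying on the table, 67 mm long, 33 mm thick, bystander
- morel_1: a loose morel lying between the two cards, 67 mm long, bystander
- morel_2: a loose morel lying near the robot, 67 mm long, bystander
- punnet: open cardboard punnet of morels, 110 by 150 by 45 mm, bystander
- brush: mushroom brush lying on the table beyond the cards, bystander
- marker: grey marker pen with a black cap, 127 mm long, lying near the robot, bystander
Not all that is in view belongs to the job. What is shaped like the part that bears clip_grip but purple or yellow is not meant.

How it is judged:
On the way, in this order (a step that is already met when the one before it is completed fails the run):
1. the big clip is squeezed open where it sits on the rail (value of joint clip_a above 0.15 rad and distance of clip_grip from where it was at the start of the episode below 0.03 m), for 0.1 s.
2. the big clip is lifted off the rail in the gripper (z of each of clip_tip_a, clip_tip_b in the frame of rail above 0.12 m and contact force between the fingers and clip above 2 N), for 0.1 s.
At the end, for the whole second after the job is handed in: Clip held still in the gripper, upright and square to the tall card within 15 degrees, arms open over 0.2 rad; one jaw tip each side, over 6 mm from the card's mid-plane and over 10 mm below its top edge, within 15 mm of the edge's middle; clip not touching the card (value of joint clip_a above 0.2 rad and ((x of clip_tip_a in the frame of card_top above 0.006 m and x of clip_tip_b in the frame of card_top below -0.006 m) or (x of clip_tip_b in the frame of card_top above 0.006 m and x of clip_tip_a in the frame of card_top below -0.006 m)) and z of each of clip_tip_a, clip_tip_b in the frame of card_top below -0.01 m and y of clip_grip in the frame of card_top between -0.015 and 0.015 m and angle between the y axis of clip_grip and the x axis of card_top, either way round below 0.26 rad and angle between clip_grip's own z axis and vertical below 0.26 rad and contact force between clip and card below 0.3 N and contact force between the fingers and clip above 2 N and linear speed of clip below 0.03 m/s); the arm keeps its last pose, push and grip.
It fails at once if the tall card is shoved (more than 10 N) (contact force between any of clip, the arm and card above 10 N).
It fails at once if a small clip is moved by more than 20 mm (distance of any of mini_a_grip, mini_b_grip from where it was at the start of the episode above 0.02 m).
It fails at once if a mushroom, the punnet, the brush or the marker is moved by more than 30 mm (distance of any of morel_0, morel_1, morel_2, punnet, brush, marker from where it was at the start of the episode above 0.03 m).
It also fails if it takes over 35 s, if anything falls off the work surface, if the arm or the gripper's body presses on something with over 40 N, if the wrist force passes 120 N, or if a joint passes its speed limit or range.

## Robot

A 7-joint arm with a two-finger parallel gripper is mounted at the origin on the work surface. World frame = base frame: x ahead of the robot, y to its left, z up, the work surface at z = 0. Lengths are in m, angles in rad, forces in N, time in s.
With the tool pointing down it reaches from about 0.35 to 0.9 m from the base axis. Payload 8.1 kg.
Tool frame: the origin (TCP) lies between the finger pads; the fingertips stand 8 mm ahead of it and the grasp point (between the pads) lies 11 mm behind it (arm.tcp_to_tips is the distance from the TCP to the fingertips, in m); z points along the fingers, x is the direction in which the jaws open and shut, and the axes are right-handed (so a half turn about z gives the same grasp; the last joint's range is limited). The gripper opens to 92 mm and grips with 3 to 60 N. Pads are 19 mm wide; open, the fingers measure 130 mm over their backs; the gripper's body (75 mm by 190 mm) begins 47 mm behind the grasp point.
Start: joints at [-0.103, 0.434, 0.025, 1.573, -0.012, 1.134, -0.075], TCP at [0.625, -0, 0.197] pointing down, gripper open.
Joint ranges: [-2.62, 2.62], [-0.44, 2.09], [-1.27, 1.32], [0.08, 2.57], [-1.32, 4.46], [0.12, 2], [-2.74, 2.74]. Speed limits (rad/s): [2.22, 2.22, 3.01, 3.01, 3.14, 3.14, 3.14].

## Interface

Orientations are given as a rotation vector (axis times angle).
In Python, from cell import arm, eyes gives the robot as it stands.
- The arm moves only by the tool play_rows, never from a script. Its argument "rows" is a list of rows, each a list of 3 entries, a list of its own where there are three numbers: the shift along the tool's x, y, z each as a share of 50 cm, from -1 to 1, then the turn, a rotation vector about the tool's x, y, z each as a share of 60 degrees, from -1 to 1, then the opening, from -1 (shut) to 1 (fully open), so that 0 is half open. In form: [[[dx, dy, dz], [ax, ay, az], grip], ...]. A call has 1 to 10 rows; each row is the pose to reach, as a shift and turn from the pose commanded when the call began, along the tool's axes at that moment; what a row does not reach only later rows make up. A row lasts 1/10 s, in which the tool goes at most 50 mm and 8.59 degrees, less where a joint would pass 70% of its speed; a pose out of reach is approached as far as the arm can. A call with a number of a shift or a turn outside -1 to 1 is refused whole. A call with a gripper value outside its range is refused whole. The fingers move at their own pace and stop on an object; "newtons" is the grip in N (left out, the last holds). Time passes only in rows, so rows that repeat a pose let the fingers close. It gives the time, the measured TCP pose, the force and the opening at its end, in the units of the state.
- arm.observe(): the state, without advancing time (a new reading comes with each control period).
- eyes.get_image(name): name is "scene" or "side" or "wrist"; returns (picture, depth): 384x512x3 uint8, red, green, blue; 384x512 float32, m along the optical axis (not along the pixel's ray), 0 where there is no reading.
- eyes.get_calibration(name): a dict with "intrinsics" (3x3 intrinsics, pixels), "R" (3x3) and "t" (3): a world point X has camera coordinates R X + t. Camera axes: x right, y down, z forward; pixel columns grow to the right and rows downward; lengths in m; the calibration is good to about 2 mm. A picture is of the moment at which its call begins: read the wrist's pose just before it. get_calibration takes no time and is no camera call; for the wrist camera it gives the pose at the moment of the call.
- arm.sign_off(): hands the job in, once; it reports no verdict.
The state is a dict: "clock": time; "joints": joint angles; "dq": joint speeds; "joint_efforts": joint torques, N m; "position": TCP position; "ee_rot": TCP orientation; "force": force on the tool from outside, world axes, zero at the start; "ft_torque": the same for the moment, N m; "width": opening from 0.0 (shut) to 1.0 (fully open).
Only numpy, scipy, OpenCV 4.12 (cv2) and the standard library are available. Lean on these libraries where they do the work, as an engineer would, in place of code of your own. Each camera call takes 0.05 s, during which the arm holds its last target.

## Working session

There is one attempt and no reset: what is moved stays moved. The work goes in short steps, Python scripts to look and compute and a tool call to move; the robot and the scene stay as the last step left them, time stands still between calls to the robot, and variables do not carry over. Pictures are saved under pics/ and viewed, and the job is handed in when it is done.

Besides the shell and the picture viewer there is one more tool, called as name(argument=value, ...), one argument or row to a line, values as JSON. play_rows: Moves the arm, as the interface text tells. Its arguments: {"type":"object","properties":{"rows":{"type":"array","items":{"type":"array"}},"newtons":{"type":"number"}},"required":["rows"]}

```bash
mkdir -p pics; ls; cat > h.py <<'E'
import numpy as np, cv2, sys
from cell import arm, eyes
def snap(n,tag):
    im,d=eyes.get_image(n); c=eyes.get_calibration(n)
    cv2.imwrite(f'pics/{tag}.png',im[:,:,::-1]); np.savez(f'{tag}.npz',im=im,d=d,K=c['intrinsics'],R=c['R'],t=c['t'])
def load(tag): return np.load(f'{tag}.npz')
def pt(z,u,v,dep=None):
    d=z['d'][int(v),int(u)] if dep is None else dep
    p=np.linalg.inv(z['K'])@np.array([u,v,1])*d
    return z['R'].T@(p-z['t'])
def crop(tag,x0,y0,x1,y1,s,out):
    im=cv2.imread(f'pics/{tag}.png')[y0:y1,x0:x1]
    cv2.imwrite(f'pics/{out}.png',cv2.resize(im,None,fx=s,fy=s,interpolation=cv2.INTER_CUBIC))
E
python3 - <<'E'
from h import *
print(arm.observe())
for n in ['scene','side','wrist']: snap(n,n+'0')
a=[cv2.imread(f'pics/{n}0.png') for n in ['scene','side','wrist']]
E
```

```text
pics
{'clock': 0.0, 'joints': array([-0.10258535,  0.43523494,  0.02497587,  1.57408615, -0.01161419,
        1.13401197, -0.07508434]), 'dq': array([ 0.00030916, -0.00107867,  0.00151818, -0.00010336,  0.0017586 ,
        0.00089585, -0.00097619]), 'joint_efforts': array([ 3.89017032e-04, -6.67853522e+01,  9.84863900e-01, -3.14464223e+01,
       -6.05165795e-02,  4.27553023e-02,  1.12382318e-04]), 'position': array([ 6.24440146e-01, -6.74554959e-05,  1.96341857e-01]), 'ee_rot': array([ 3.14145851e+00, -1.21448884e-04, -2.49693084e-03]), 'force': array([ 0.44641973,  0.01867095, -1.17029322]), 'ft_torque': array([-0.00310217, -0.00483507,  0.03077469]), 'width': 1.000946088966949}
```

View pics/scene0.png

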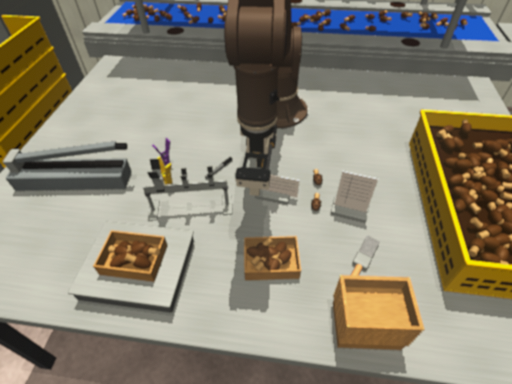

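View pics/side0.png

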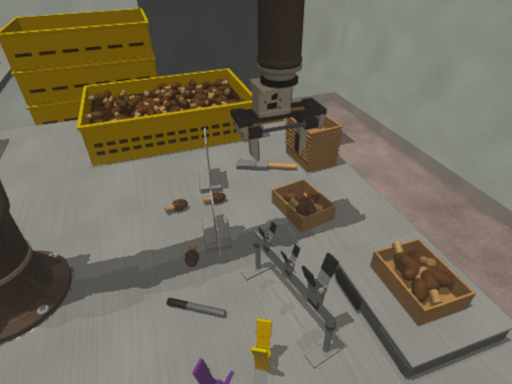

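View pics/wrist0.png

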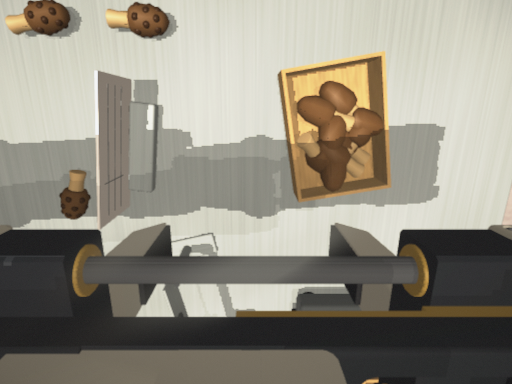

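```bash
python3 - <<'E'
from h import *
crop('side0',180,110,380,370,3,'c1')
im=cv2.imread('pics/c1.png');im=im[:,:];print(im.shape);cv2.imwrite('pics/c1.png',im[:390]);cv2.imwrite('pics/c2.png',im[300:])
crop('scene0',130,120,400,240,2.9,'c3')
E
```

```text
(780, 600, 3)
```

View pics/c1.png

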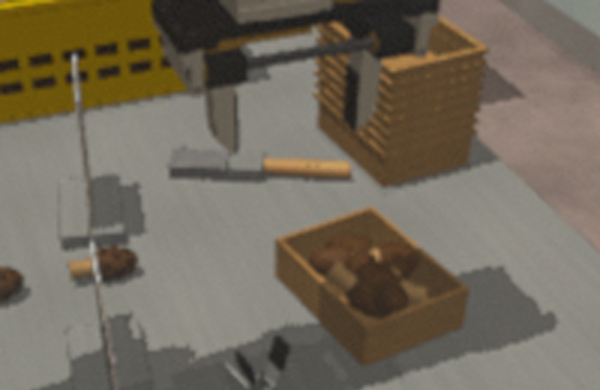

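View pics/c2.png

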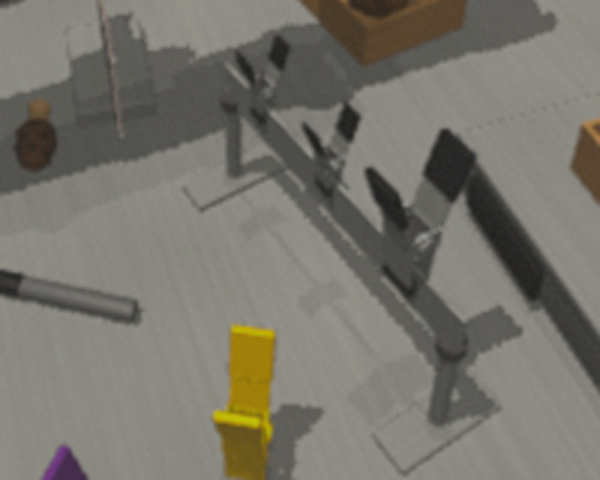

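View pics/c3.png

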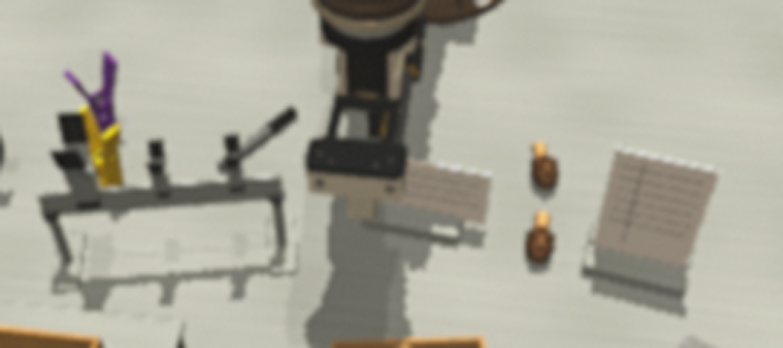

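```bash
cat >> h.py <<'E'
def cloud(tag):
    z=load(tag);d=z['d'];h,w=d.shape
    u,v=np.meshgrid(np.arange(w),np.arange(h));
    p=(np.linalg.inv(z['K'])@np.stack([u.ravel(),v.ravel(),np.ones(h*w)]))*d.ravel()
    P=(z['R'].T@(p-z['t'][:,None])).T.reshape(h,w,3); P[d==0]=np.nan
    return P
E
python3 - <<'E'
from h import *
for t in ['scene0','side0']:
    P=cloud(t); print(t, load(t)['K'][0,0], -load(t)['R'].T@load(t)['t'])
    pts={'scene0':[(163,186),(225,184),(150,170),(155,162),(275,180),(300,180),(345,173),(376,181),(351,195),(318,177),(316,200)],
     'side0':[(206,130),(213,195),(331,262),(308,272),(316,295),(268,228),(293,250),(330,310),(257,243),(285,262),(305,280)]}[t]
    for u,v in pts: print((u,v),np.round(P[v,u],3))
E
```

```text
scene0 346.5226878291363 [1.22381247 0.08625192 0.87080776]
(163, 186) [ 0.579 -0.292  0.112]
(225, 184) [ 0.538 -0.114  0.101]
(150, 170) [ 0.413 -0.42  -0.003]
(155, 162) [ 0.557 -0.307  0.188]
(275, 180) [0.474 0.032 0.071]
(300, 180) [ 0.394  0.113 -0.003]
(345, 173) [0.505 0.233 0.159]
(376, 181) [0.522 0.319 0.155]
(351, 195) [0.509 0.266 0.073]
(318, 177) [0.402 0.171 0.028]
(316, 200) [0.507 0.166 0.031]
side0 346.9941519065004 [ 0.36611247 -0.63373637  0.62149755]
(206, 130) [0.557 0.511 0.063]
(213, 195) [0.498 0.163 0.029]
(331, 262) [ 0.601 -0.303  0.192]
(308, 272) [ 0.554 -0.313  0.197]
(316, 295) [ 0.571 -0.318  0.138]
(268, 228) [ 0.609  0.01  -0.002]
(293, 250) [ 0.572 -0.22   0.15 ]
(330, 310) [ 0.64  -0.271  0.   ]
(257, 243) [ 0.534 -0.12   0.088]
(285, 262) [ 0.554 -0.227  0.131]
(305, 280) [ 0.626 -0.181 -0.002]
```

```bash
python3 - <<'E'
from h import *
def sel(P,lo,hi):
    q=P.reshape(-1,3); return q[np.all((q>lo)&(q<hi),axis=1)]
def line(q):
    c=q[:,:2].mean(0); u,s,v=np.linalg.svd(q[:,:2]-c,full_matrices=False); return c,v[0],np.std((q[:,:2]-c)@v[1])
for t in ['scene0','side0']:
    P=cloud(t)
    q=sel(P,[.5,-.4,.09],[.62,-.08,.118]); c,v,s=line(q)
    # trim
    n=np.array([-v[1],v[0]]); q=q[abs((q[:,:2]-c)@n)<.006];c,v,s=line(q)
    a=(q[:,:2]-c)@v; print(t,'rail',len(q),c,v,s,c+v*a.min(),c+v*a.max(),q[:,2].max())
    q=sel(P,[.44,.17,.04],[.58,.36,.2])
    print(t,'card',len(q),q.min(0),q.max(0))
    c,v,s=line(q);print(c,v,s); a=(q[:,:2]-c)@v;print(c+v*np.percentile(a,1),c+v*np.percentile(a,99))
    for z in np.arange(.04,.18,.02):
        m=q[(q[:,2]>z)&(q[:,2]<z+.02)]
        if len(m)>5: print(round(z,2),len(m),line(m)[:2],m[:,1].min(),m[:,1].max())
    q=sel(P,[.5,-.4,.13],[.66,-.27,.25]); print('clip',len(q),q.min(0),q.max(0),q.mean(0))
E
```

```text
scene0 rail 477 [ 0.56511108 -0.22764304] [ 0.23058366 -0.9730525 ] 0.002119059024968627 [ 0.53680716 -0.10820179] [ 0.59436538 -0.35109485] 0.11734140483069178
scene0 card 1045 [0.50176672 0.22407049 0.04000709] [0.52437786 0.32329052 0.16523007]
[0.51293828 0.27397778] [-0.18482528 -0.9827714 ] 0.0013264750832060704
[0.52187282 0.32148538] [0.50376193 0.22518436]
0.04 152 (array([0.51278522, 0.27430939]), array([-0.18756444, -0.9822523 ])) 0.22486921904661653 0.32226592745577165
0.06 146 (array([0.51296038, 0.2737808 ]), array([-0.18795865, -0.98217694])) 0.22484742069715247 0.32138564388801066
0.08 164 (array([0.51311369, 0.27436438]), array([-0.1803054 , -0.98361068])) 0.22407049138841562 0.32308130949654257
0.1 171 (array([0.51302778, 0.27357529]), array([-0.18462545, -0.98280896])) 0.2247467660822596 0.3225960331179499
0.12 179 (array([0.51296704, 0.27420277]), array([-0.18518084, -0.98270446])) 0.2244461025495984 0.32329052301285943
0.14 182 (array([0.51275288, 0.27284133]), array([0.18602592, 0.98254484])) 0.22424851535627063 0.32272248223038585
0.16 51 (array([0.51302778, 0.
[... 802 characters left out ...]
1
0.08 12 (array([0.50768257, 0.2531915 ]), array([-0.20594   , -0.97856462])) 0.22428371408205136 0.3105391970733032
0.1 11 (array([0.50393942, 0.23382509]), array([0.22027755, 0.97543724])) 0.22372481474707195 0.2688761827574753
0.12 12 (array([0.50657829, 0.24815702]), array([-0.21328745, -0.97698949])) 0.2222375960568319 0.29858430244480433
0.14 13 (array([0.50666517, 0.24924104]), array([-0.209052  , -0.97790453])) 0.2237906797736578 0.3128085770148366
0.16 19 (array([0.51010847, 0.26971957]), array([-0.17322133, -0.98488292])) 0.2243093476597705 0.32365412418895867
clip 752 [ 0.54847972 -0.32246198  0.13015348] [ 0.61030167 -0.28535191  0.1993909 ] [ 0.58336246 -0.30509881  0.16720292]
```

```bash
python3 - <<'E'
from h import *
P=cloud('side0'); im=load('side0')['im'].astype(int)
for nm,m in [('yellow',(im[...,0]>130)&(im[...,2]<60)),('purple',(im[...,0]>im[...,1]+40)&(im[...,2]>im[...,1]+40))]:
    q=P[m]; q=q[(q[:,1]<0)&(q[:,2]>.005)]; print(nm,len(q),q.min(0),q.max(0))
q=P.reshape(-1,3); q=q[np.all((q>[.45,-.42,.1])&(q<[.7,-.25,.4]),axis=1)]
n=np.array([.9735,.2286]);r=np.array([.2286,-.9735]);c=np.array([.5625,-.2276])
for z in np.arange(.1,.21,.01):
    m=q[(q[:,2]>z)&(q[:,2]<z+.01)]; 
    if len(m): 
        a=(m[:,:2]-c)@n;b=(m[:,:2]-c)@r; print(round(z,2),len(m),'n',np.percentile(a,[2,98]).round(4),'r',np.percentile(b,[2,98]).round(4))
P=cloud('scene0');q=P.reshape(-1,3); q=q[np.all((q>[.53,-.42,.1])&(q<[.7,-.25,.4]),axis=1)]
for z in np.arange(.1,.21,.01):
    m=q[(q[:,2]>z)&(q[:,2]<z+.01)]; 
    if len(m): 
        a=(m[:,:2]-c)@n;b=(m[:,:2]-c)@r; print(round(z,2),len(m),'n',np.percentile(a,[2,98]).round(4),'r',np.percentile(b,[2,98]).round(4))
E
```

```text
yellow 496 [ 0.44462494 -0.38158257  0.04296023] [ 0.85139948 -0.24184238  0.10473044]
purple 87 [ 0.35149958 -0.38967957  0.0482146 ] [ 0.40657782 -0.34103707  0.10451172]
0.1 254 n [-0.1364  0.0051] r [0.0257 0.1253]
0.11 147 n [-0.0108  0.0063] r [0.027  0.1272]
0.12 36 n [-0.0115  0.0072] r [0.0672 0.0897]
0.13 61 n [-0.0128  0.0084] r [0.0666 0.0927]
0.14 169 n [-0.0139  0.0106] r [0.0664 0.0923]
0.15 84 n [-0.0172  0.0137] r [0.0666 0.0898]
0.16 76 n [-0.022   0.0169] r [0.0668 0.0905]
0.17 103 n [-0.025   0.0195] r [0.0665 0.0908]
0.18 110 n [-0.0275  0.0227] r [0.066  0.0906]
0.19 149 n [-0.0302  0.0278] r [0.0666 0.0905]
0.1 77 n [-0.0009  0.0105] r [0.0266 0.1246]
0.11 63 n [-0.0055  0.0117] r [0.0258 0.125 ]
0.12 20 n [0.0083 0.0117] r [0.0655 0.0885]
0.13 24 n [-0.0033  0.0129] r [0.0645 0.0879]
0.14 33 n [-0.0091  0.015 ] r [0.0629 0.0895]
0.15 26 n [-0.0153  0.017 ] r [0.0656 0.0861]
0.16 40 n [-0.0175  0.0224] r [0.065  0.0891]
0.17 48 n [-0.0204  0.0242] r [0.0648 0.0891]
0.18 48 n [-0.0233  0.028 ] r [0.0646 0.0899]
0.19 58 n [-0.0282  0.0302] r [0.0652 0.0879]
```

play_rows(
  rows=[
    [[0,0,-0.128],[0,0,0],1],
    [[-0.088,0.607,-0.128],[0,0,-0.22],1],
    [[-0.088,0.607,-0.128],[0,0,-0.22],1],
    [[-0.088,0.607,-0.128],[0,0,-0.22],1],
    [[-0.088,0.607,-0.128],[0,0,-0.22],1],
    [[-0.088,0.607,-0.128],[0,0,-0.22],1],
    [[-0.088,0.607,-0.128],[0,0,-0.22],1],
    [[-0.088,0.607,-0.128],[0,0,-0.22],1],
    [[-0.088,0.607,-0.128],[0,0,-0.22],1],
    [[-0.088,0.607,-0.128],[0,0,-0.22],1],
  ],
  newtons=25,
)

```text
clock: 1.15
position: [0.5813, -0.302, 0.2607]
ee_rot: [-3.119, -0.363, 0.0]
force: [-0.1, -0.0, -0.7]
width: 1.0
```

```bash
python3 - <<'E'
from h import *
o=arm.observe();print(o['clock'],o['position'],o['ee_rot'],o['width'],o['force'])
snap('wrist','wrist1');snap('side','side1')
crop('side1',180,130,380,330,3,'c4')
E
```

```text
1.15 [ 0.58133988 -0.30197882  0.26073363] [-3.11923225e+00 -3.62607988e-01  1.33825296e-04] 0.9997102809069137 [-0.08801125 -0.01477533 -0.72688016]
```

View pics/wrist1.png

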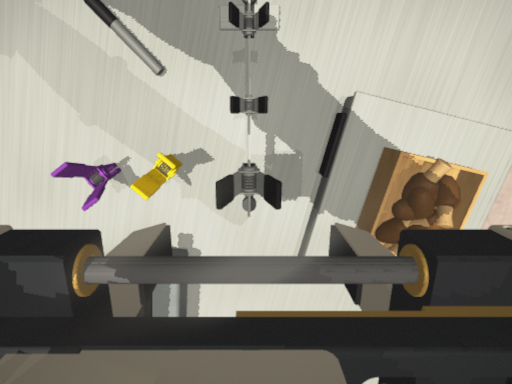

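View pics/side1.png

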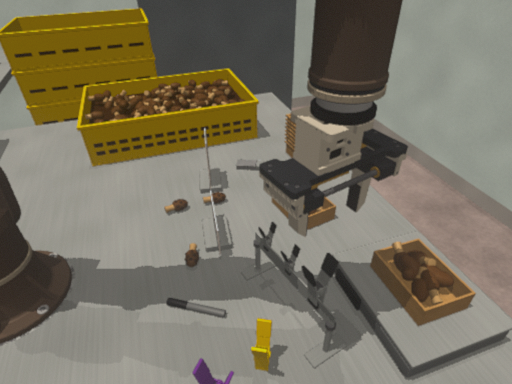

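```bash
python3 - <<'E'
from h import *
P=cloud('wrist1');q=P.reshape(-1,3)
q=q[np.all((q>[.5,-.36,.13])&(q<[.66,-.26,.22]),axis=1)]
n=np.array([.9735,.2286]);r=np.array([.2286,-.9735]);c=np.array([.5804,-.3037])
for z in np.arange(.13,.21,.01):
    m=q[(q[:,2]>z)&(q[:,2]<z+.01)]
    if len(m):
        a=(m[:,:2]-c)@n;b=(m[:,:2]-c)@r; print(round(z,2),len(m),'n',np.percentile(a,[2,98]).round(4),'r',np.percentile(b,[2,98]).round(4))
from scipy.spatial.transform import Rotation as R
o=arm.observe();M=R.from_rotvec(o['ee_rot']).as_matrix();print(M.round(3)); print(M.T@(np.array([.5804,-.3037,.167])-o['position'])/.5, np.degrees(np.arctan2(M[1,0],M[0,0])))
E
```

```text
0.13 43 n [-0.0105  0.0091] r [-0.0161  0.0094]
0.14 510 n [-0.011   0.0097] r [-0.0155  0.0114]
0.15 163 n [-0.0138  0.0126] r [-0.0131  0.0099]
0.16 106 n [-0.0162  0.0148] r [-0.0139  0.0103]
0.17 219 n [-0.0199  0.0192] r [-0.0142  0.0101]
0.18 244 n [-0.0234  0.0216] r [-0.0142  0.0104]
0.19 533 n [-0.0293  0.0279] r [-0.0141  0.0107]
0.2 3 n [-0.0229  0.0243] r [-0.0027  0.0081]
[[ 0.973  0.231  0.   ]
 [ 0.231 -0.973  0.001]
 [ 0.    -0.001 -1.   ]]
[-0.00395046  0.00474763  0.18788133] 13.370654826813677
```

play_rows(
  rows=[
    [[-0.005,0.003,0.06],[0,0,0],1],
    [[-0.005,0.003,0.12],[0,0,0],1],
    [[-0.005,0.003,0.17],[0,0,0],1],
    [[-0.005,0.003,0.188],[0,0,0],1],
    [[-0.005,0.003,0.188],[0,0,0],1],
    [[-0.005,0.003,0.188],[0,0,0],1],
  ],
  newtons=25,
)

```text
clock: 1.85
position: [0.5799, -0.3051, 0.1684]
ee_rot: [3.12, 0.362, 0.002]
force: [0.3, 0.5, 0.7]
width: 0.998
```

```bash
python3 - <<'E'
from h import *
o=arm.observe();print(o['clock'],o['position'],o['ee_rot'],o['width'],o['force'])
snap('wrist','wrist2');snap('side','side2')
crop('side2',220,150,420,350,3,'c5')
E
```

```text
1.85 [ 0.57986594 -0.3051388   0.1683945 ] [3.12000703e+00 3.62457210e-01 2.30552489e-03] 0.998353280930955 [0.32219241 0.50462452 0.69927838]
```

View pics/wrist2.png

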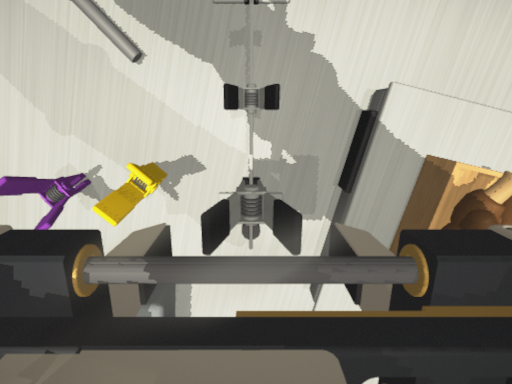

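View pics/c5.png

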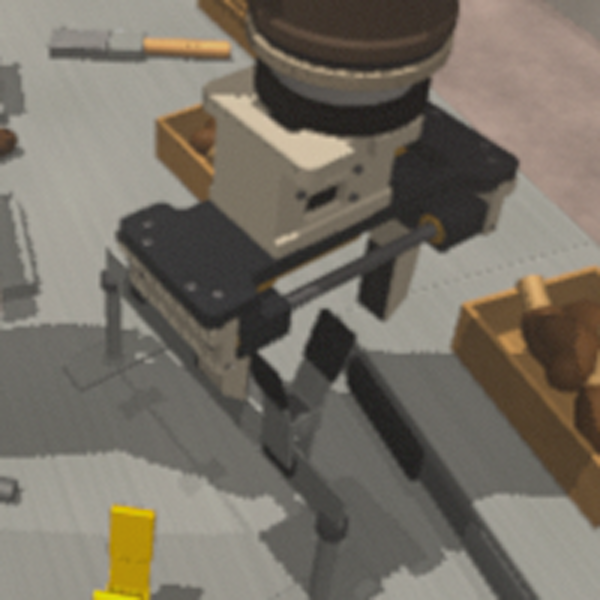

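```bash
cat >> h.py <<'E'
def proj(z,X):
    c=z['R']@np.asarray(X)+z['t']; p=z['K']@c; return p[:2]/p[2]
E
python3 - <<'E'
from h import *
from scipy.spatial.transform import Rotation as R
o=arm.observe();M=R.from_rotvec(o['ee_rot']).as_matrix();T=o['position']
z=load('side2'); im=cv2.imread('pics/side2.png')
im=cv2.resize(im[150:350,220:420],None,fx=3,fy=3,interpolation=cv2.INTER_CUBIC)
for t,col in [((-.046,0,.008),(0,0,255)),((.046,0,.008),(0,0,255)),((-.046,.0095,.008),(255,0,255)),((-.046,-.0095,.008),(0,255,255)),((.046,-.0095,.008),(0,255,255)),((.046,0.0095,.008),(255,0,255)),((0,0,0),(0,255,0)),((0,0,-.011),(255,0,0))]:
    p=(proj(z,T+M@np.array(t))-[220,150])*3; cv2.circle(im,tuple(int(x) for x in p),4,col,1)
p=(proj(z,[.5797,-.3028,.198])-[220,150])*3; cv2.drawMarker(im,tuple(int(x) for x in p),(0,200,200),0,10)
cv2.imwrite('pics/c6.png',im)
P=cloud('side2')
for (u,v) in [(232,372),(385,280),(228,350),(330,335),(300,400)]:
    print(P[150+v//3,220+u//3])
E
```

```text
[ 0.52593411 -0.33078431  0.22316752]
[ 0.62661699 -0.30336485  0.22709643]
[ 0.50732749 -0.36160339  0.28010847]
[ 0.60084843 -0.29986528  0.19137083]
[ 0.58740592 -0.30040088  0.14194619]
```

View pics/c6.png

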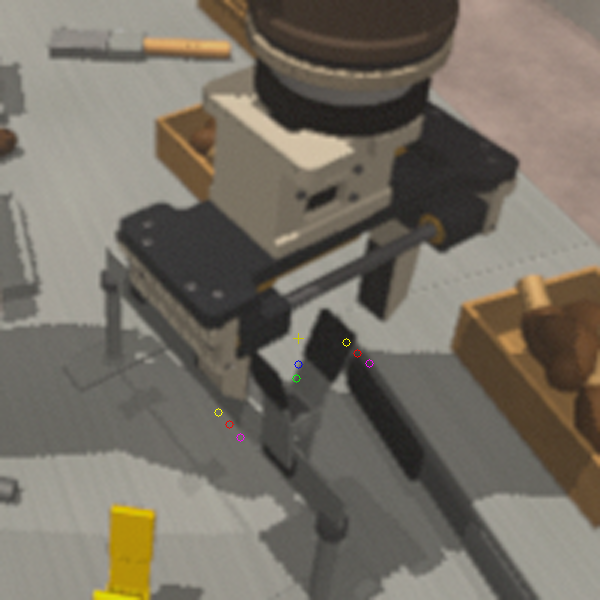

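```bash
python3 - <<'E'
from h import *
print(arm.tcp_to_tips)
o=arm.observe();print(o['clock'],o['position'],o['joints'],o['dq'])
snap('side','side3');
P=cloud('side3');d=load('side3')
crop('side3',220,150,420,350,3,'c7')
print(np.abs(load('side2')['im'].astype(int)-d['im']).mean())
q=P.reshape(-1,3)
for f,c in [('L',(.535,-.316)),('R',(.625,-.295))]:
  m=q[(abs(q[:,0]-c[0])<.03)&(abs(q[:,1]-c[1])<.03)&(q[:,2]>.13)]
  for z in np.arange(.14,.28,.01):
    k=m[(m[:,2]>z)&(m[:,2]<z+.01)]
    if len(k): print(f,round(z,2),len(k),k.min(0).round(3),k.max(0).round(3))
E
```

```text
0.008
1.95 [ 0.57994041 -0.30569945  0.16883673] [ 0.36116016  0.50409849  0.06486641  1.53344639 -0.03517026  1.10254416
  0.66444337] [ 0.00447761 -0.00252564 -0.00043856  0.00307982  0.0008779  -0.00381017
  0.00130541]
1.2353583441840277
L 0.14 1 [ 0.565 -0.3    0.148] [ 0.565 -0.3    0.148]
L 0.15 11 [ 0.562 -0.313  0.152] [ 0.564 -0.297  0.159]
L 0.16 13 [ 0.557 -0.321  0.165] [ 0.564 -0.297  0.17 ]
L 0.17 27 [ 0.553 -0.321  0.171] [ 0.563 -0.297  0.18 ]
L 0.18 28 [ 0.552 -0.322  0.181] [ 0.563 -0.301  0.189]
L 0.19 57 [ 0.534 -0.328  0.19 ] [ 0.559 -0.303  0.198]
L 0.2 26 [ 0.52  -0.332  0.201] [ 0.537 -0.325  0.21 ]
L 0.21 67 [ 0.516 -0.332  0.21 ] [ 0.537 -0.312  0.22 ]
L 0.22 32 [ 0.519 -0.332  0.22 ] [ 0.535 -0.325  0.229]
L 0.23 1 [ 0.527 -0.33   0.231] [ 0.527 -0.33   0.231]
L 0.27 52 [ 0.545 -0.346  0.274] [ 0.565 -0.336  0.28 ]
L 0.28 76 [ 0.527 -0.346  0.28 ] [ 0.565 -0.333  0.29 ]
R 0.15 3 [ 0.596 -0.311  0.153] [ 0.597 -0.309  0.158]
R 0.16 25 [ 0.595 -0.313  0.161] [ 0.6   -0.298  0.17 ]
R 0.17 56 [ 0.595 -0.312  0.17 ] [ 0.604 -0.289  0.18 ]
R 0.18 73 [ 0.595 -0.311  0.18 ] [ 0.607 -0.287  0.19 ]
R 0.19 105 [ 0.598 -0.311  0.19 ] [ 0.631 -0.286  0.2  ]
R 0.2 66 [ 0.622 -0.307  0.2  ] [ 0.643 -0.287  0.21 ]
R 0.21 69 [ 0.622 -0.307  0.21 ] [ 0.643 -0.288  0.22 ]
R 0.22 68 [ 0.623 -0.307  0.22 ] [ 0.644 -0.292  0.23 ]
R 0.23 55 [ 0.622 -0.307  0.23 ] [ 0.644 -0.287  0.24 ]
R 0.24 53 [ 0.622 -0.306  0.24 ] [ 0.644 -0.286  0.25 ]
R 0.25 27 [ 0.625 -0.305  0.25 ] [ 0.629 -0.29   0.26 ]
R 0.26 29 [ 0.626 -0.324  0.26 ] [ 0.633 -0.298  0.27 ]
R 0.27 49 [ 0.609 -0.325  0.27 ] [ 0.633 -0.304  0.28 ]
R 0.28 255 [ 0.617 -0.325  0.28 ] [ 0.654 -0.273  0.29 ]
```

View pics/c7.png

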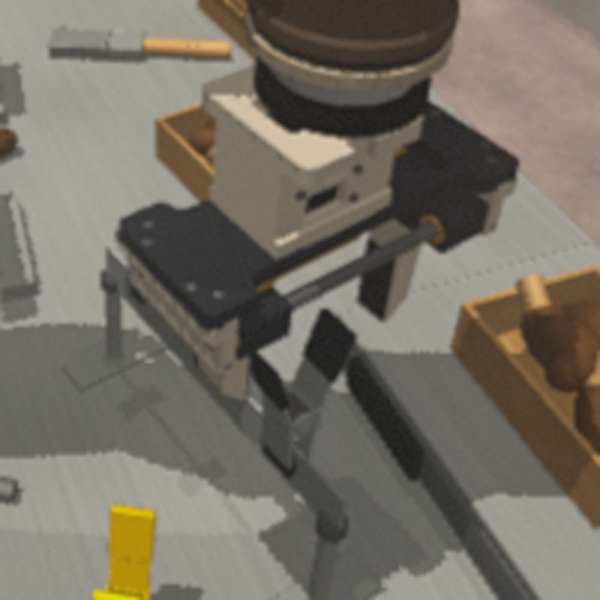

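```bash
python3 - <<'E'
from h import *
P=cloud('wrist2');q=P.reshape(-1,3)
m=q[np.all((q>[.54,-.36,.13])&(q<[.615,-.26,.25]),axis=1)]
print('wrist2 clip',np.percentile(m,[1,99],axis=0))
print('wristcam pos', -load('wrist2')['R'].T@load('wrist2')['t'], -load('wrist1')['R'].T@load('wrist1')['t'], -load('wrist0')['R'].T@load('wrist0')['t'])
# finger lowest points
for t,T in [('side0',(.6244,0,.1963)),('side1',(.5813,-.302,.2607)),('side2',(.5799,-.305,.1684)),('scene0',(.6244,0,.1963))]:
    q=cloud(t).reshape(-1,3)
    m=q[(np.hypot(q[:,0]-T[0],q[:,1]-T[1])<.1)&(q[:,2]>.2)]
    print(t,m.min(0),m.max(0))
    for z in np.arange(.17,.36,.01):
        k=m[(m[:,2]>z)&(m[:,2]<=z+.01)]
        if len(k): print(round(z,2),len(k),np.percentile(k,3,axis=0).round(3),np.percentile(k,97,axis=0).round(3))
crop('side0',220,70,350,170,5,'c8'); crop('side1',240,100,420,250,4,'c9')
E
```

```text
wrist2 clip [[ 0.55076234 -0.31940949  0.13767888]
 [ 0.60767777 -0.28574694  0.19939778]]
wristcam pos [ 0.56291653 -0.23610184  0.35595234] [ 0.56488283 -0.23230739  0.44821414] [0.62473305 0.0711279  0.38379635]
side0 [ 0.52951021 -0.04572654  0.22469789] [0.71924153 0.0353306  0.53734833]
0.22 22 [ 0.573 -0.013  0.225] [0.676 0.005 0.23 ]
0.23 63 [ 0.562 -0.014  0.231] [0.684 0.008 0.24 ]
0.24 79 [ 0.561 -0.015  0.24 ] [0.685 0.005 0.25 ]
0.25 83 [ 0.56  -0.014  0.25 ] [0.686 0.004 0.259]
0.26 95 [ 0.56  -0.014  0.26 ] [0.687 0.005 0.27 ]
0.27 85 [ 0.56  -0.014  0.27 ] [0.688 0.005 0.279]
0.28 28 [ 0.561 -0.019  0.28 ] [ 0.685 -0.001  0.29 ]
0.29 171 [ 0.538 -0.039  0.291] [0.708 0.024 0.3  ]
0.3 375 [ 0.538 -0.039  0.3  ] [ 0.705 -0.001  0.309]
0.31 361 [ 0.532 -0.039  0.311] [0.709 0.015 0.32 ]
0.32 429 [ 0.53  -0.039  0.321] [0.71  0.018 0.33 ]
0.33 794 [ 0.532 -0.037  0.33 ] [0.715 0.029 0.339]
0.34 206 [ 0.574 -0.027  0.34 ] [0.639 0.012 0.35 ]
0.35 174 [ 0.574 -0.025  0.35 ] [0.639 0.009 0.36 ]
side1 [ 0.48205151 -0.3599018   0.28748119] [ 0.68023674 -0.25550992  0.5751488 
[... 1436 characters left out ...]
] [0.7217047  0.0540232  0.65220264]
0.22 7 [ 0.577 -0.009  0.225] [0.58  0.001 0.228]
0.23 25 [ 0.577 -0.012  0.231] [0.688 0.01  0.24 ]
0.24 41 [ 0.577 -0.012  0.24 ] [0.689 0.01  0.249]
0.25 40 [ 0.578 -0.011  0.25 ] [0.69  0.009 0.259]
0.26 13 [ 0.689 -0.01   0.261] [0.691 0.008 0.266]
0.28 2 [ 0.709 -0.019  0.289] [0.71  0.022 0.289]
0.29 99 [ 0.575 -0.035  0.291] [0.713 0.035 0.3  ]
0.3 170 [ 0.575 -0.035  0.301] [0.713 0.035 0.309]
0.31 110 [ 0.55  -0.036  0.312] [0.719 0.035 0.32 ]
0.32 144 [ 0.559 -0.027  0.321] [0.72  0.035 0.33 ]
0.33 564 [ 0.585 -0.033  0.331] [0.72  0.033 0.337]
0.34 79 [ 0.634 -0.024  0.34 ] [0.643 0.025 0.35 ]
0.35 89 [ 0.62  -0.022  0.35 ] [0.643 0.025 0.359]
```

View pics/c8.png

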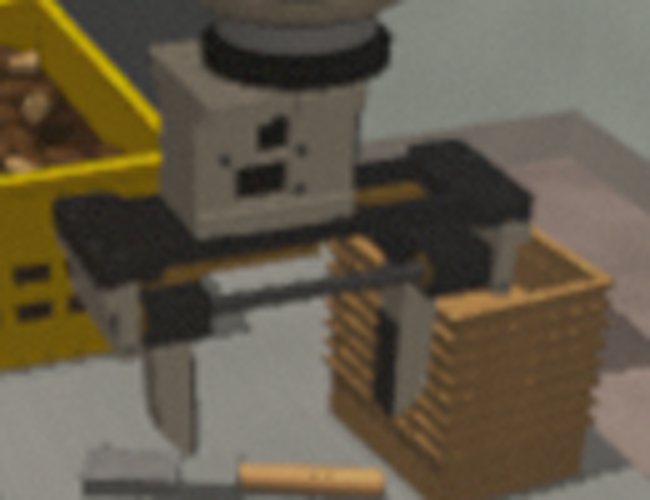

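View pics/c9.png

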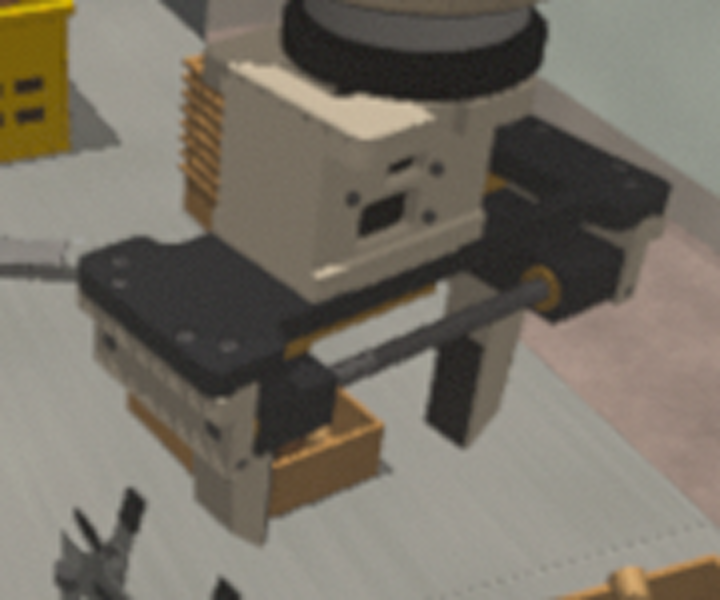

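play_rows(
  rows=[
    [[0,-0.006,0.02],[0,0,0],1],
    [[0,-0.006,0.04],[0,0,0],1],
    [[0,-0.006,0.04],[0,0,0],1],
  ],
)

```text
clock: 2.3
position: [0.577, -0.3019, 0.1451]
ee_rot: [-3.119, -0.361, 0.004]
force: [-0.1, -0.3, -0.2]
width: 1.003
```

```bash
python3 - <<'E'
from h import *
o=arm.observe();print(o['clock'],o['position'],o['ee_rot'],o['width'],o['force'])
snap('side','side4');snap('scene','scene4')
crop('side4',220,150,420,350,3,'c10');crop('scene4',110,90,260,220,4,'c11')
q=cloud('side4').reshape(-1,3)
k=q[(abs(q[:,0]-.633)<.012)&(abs(q[:,1]+.29)<.03)&(q[:,2]>.12)&(q[:,2]<.26)]
print(k.min(0),k.max(0))
E
```

```text
2.3 [ 0.57702441 -0.30189259  0.14508793] [-3.11907687 -0.36117073  0.00423007] 1.003020349883512 [-0.05307992 -0.2620956  -0.23870054]
[ 0.62101959 -0.31996816  0.1734499 ] [ 0.64178076 -0.28253973  0.25999581]
```

View pics/c10.png

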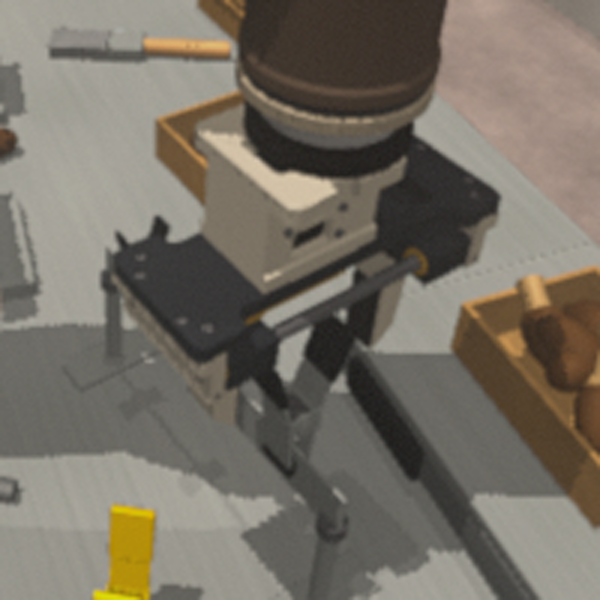

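View pics/c11.png

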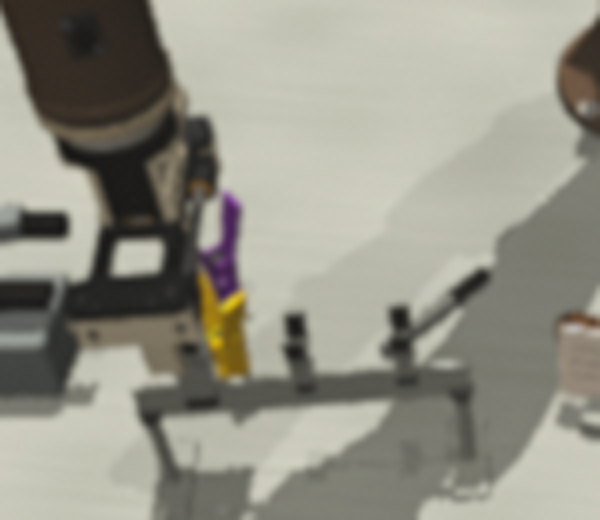

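```bash
cat > lat.py <<'E'
from h import *
n=np.array([.9735,.2286]);r=np.array([.2286,-.9735]);c=np.array([.5797,-.3028])
for t in sys.argv[1:]:
    q=cloud(t).reshape(-1,3); a=(q[:,:2]-c)@n;b=(q[:,:2]-c)@r
    for nm,lo,hi in [('R',.036,.075),('L',-.075,-.036),('clip',-.033,.033)]:
        for z0,z1 in [(.165,.18),(.18,.195),(.20,.22),(.22,.24)]:
            m=(a>lo)&(a<hi)&(abs(b)<.06)&(q[:,2]>z0)&(q[:,2]<z1)
            if m.sum()>3: print(t,nm,z0,m.sum(),'n',np.percentile(a[m],[2,98]).round(4),'r',np.percentile(b[m],[2,98]).round(4))
E
python3 lat.py side4 scene4
python3 - <<'E'
from h import *
z=load('scene4');print('clip',(proj(z,[.5797,-.3028,.19])-[110,90])*4,'fing',(proj(z,[.633,-.290,.19])-[110,90])*4)
E
```

```text
side4 R 0.165 27 n [0.0424 0.05  ] r [-0.0066  0.0106]
side4 R 0.18 98 n [0.0423 0.0582] r [-0.0083  0.0114]
side4 R 0.2 110 n [0.0424 0.0605] r [-0.009   0.0114]
side4 R 0.22 55 n [0.0442 0.0493] r [-0.0083  0.0112]
side4 L 0.165 9 n [-0.0563 -0.0492] r [0.009  0.0114]
side4 L 0.18 65 n [-0.0663 -0.0512] r [-0.0087  0.0113]
side4 L 0.2 11 n [-0.0631 -0.05  ] r [0.0091 0.0118]
side4 clip 0.165 148 n [-0.0245  0.0201] r [-0.0108  0.0135]
side4 clip 0.18 140 n [-0.0288  0.0238] r [-0.0103  0.0134]
scene4 R 0.18 23 n [0.0484 0.0632] r [-0.0111  0.0101]
scene4 R 0.2 43 n [0.0537 0.0648] r [-0.0111  0.0102]
scene4 L 0.165 4 n [-0.0569 -0.0513] r [-0.0104  0.003 ]
scene4 L 0.18 10 n [-0.0534 -0.0443] r [-0.0104  0.0049]
scene4 L 0.2 11 n [-0.052  -0.0449] r [-0.008   0.0109]
scene4 L 0.22 7 n [-0.0637 -0.0452] r [-0.0111 -0.0095]
scene4 clip 0.165 11 n [-0.008   0.0255] r [-0.0129 -0.0044]
clip [173.97407467 308.43647949] fing [165.83577137 365.27260888]
```

play_rows(
  rows=[
    [[0.003,0,0.013],[0,0,0],1],
    [[0.003,0,0.026],[0,0,0],1],
    [[0.003,0,0.026],[0,0,0],1],
    [[0.003,0,0.026],[0,0,0],-1],
    [[0.003,0,0.026],[0,0,0],-1],
    [[0.003,0,0.026],[0,0,0],-1],
    [[0.003,0,0.026],[0,0,0],-1],
    [[0.003,0,0.026],[0,0,0],-1],
    [[0.003,0,0.026],[0,0,0],-1],
    [[0.003,0,0.026],[0,0,0],-1],
  ],
  newtons=25,
)

```text
clock: 3.4
position: [0.5796, -0.3023, 0.134]
ee_rot: [-3.121, -0.361, 0.0]
force: [-0.4, -0.3, -0.8]
width: 0.442
```

```bash
python3 - <<'E'
from h import *
o=arm.observe();print(o['clock'],o['position'],o['ee_rot'],o['width'],o['force'])
snap('side','side5');snap('wrist','wrist5')
crop('side5',220,150,420,350,3,'c12')
E
python3 lat.py side5
```

```text
3.4 [ 0.57957272 -0.30225553  0.13404432] [-3.12069430e+00 -3.60904170e-01  2.54882537e-04] 0.4415337421778002 [-0.42683009 -0.26486169 -0.83960047]
side5 R 0.22 23 n [0.0366 0.0711] r [0.0309 0.0372]
side5 L 0.165 15 n [-0.0381 -0.0365] r [-0.0086  0.0112]
side5 L 0.18 38 n [-0.039  -0.0364] r [-0.0037  0.0117]
side5 L 0.2 10 n [-0.0393 -0.0375] r [0.0088 0.0119]
side5 L 0.22 49 n [-0.0666 -0.0367] r [0.0155 0.0372]
side5 clip 0.165 142 n [-0.0308  0.0314] r [-0.0002  0.0135]
side5 clip 0.18 130 n [-0.0318  0.0316] r [0.0056 0.0135]
side5 clip 0.2 70 n [0.0188 0.0326] r [-0.0086  0.012 ]
side5 clip 0.22 96 n [-0.0312  0.0312] r [0.0032 0.0371]
```

View pics/c12.png

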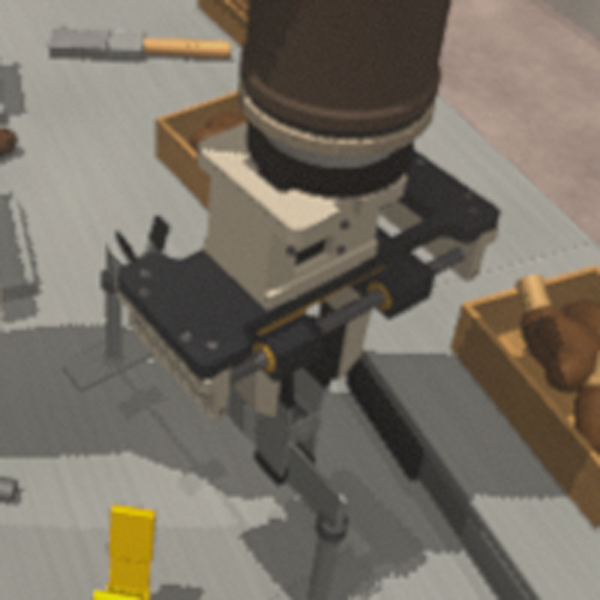

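View pics/wrist5.png

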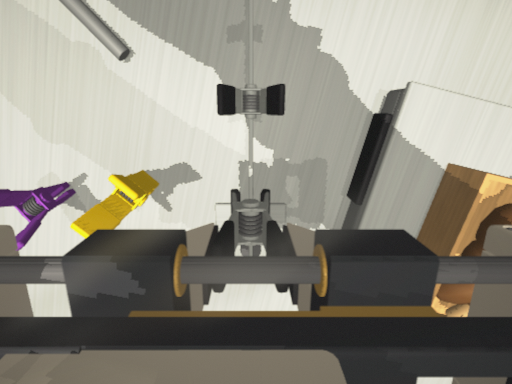

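play_rows(
  rows=[
    [[0,0,0],[0,0,0],-1],
    [[0,0,0],[0,0,0],-1],
    [[0,0,0],[0,0,0],-1],
  ],
  newtons=25,
)

```text
clock: 3.8
position: [0.5797, -0.3023, 0.1341]
ee_rot: [-3.121, -0.361, -0.0]
force: [-0.2, 0.1, -1.8]
width: 0.241
```

play_rows(
  rows=[
    [[0,0,0],[0,0,0],-1],
    [[0,0,0],[0,0,0],-1],
  ],
  newtons=25,
)

```text
clock: 4.0
position: [0.5796, -0.3023, 0.1341]
ee_rot: [3.121, 0.361, -0.0]
force: [0.3, -0.0, -0.7]
width: 0.246
```

```bash
python3 - <<'E'
from h import *
snap('side','side6');snap('wrist','wrist6')
crop('side6',220,150,420,350,3,'c13')
crop('wrist6',150,150,350,300,4,'c14')
E
```

```text
(no output)
```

View pics/c13.png

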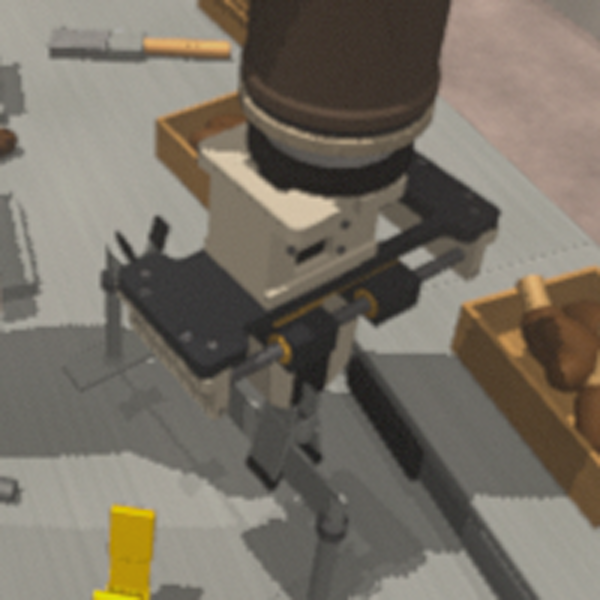

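View pics/c14.png

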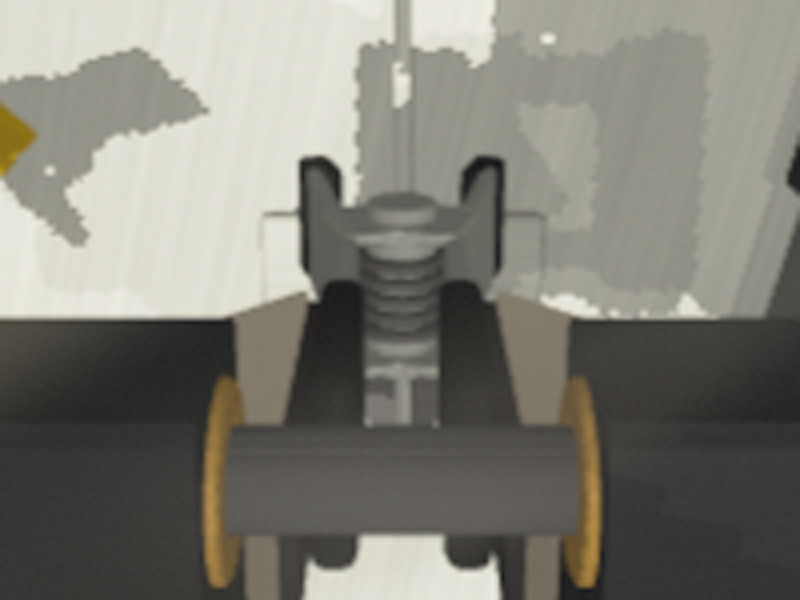

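play_rows(
  rows=[
    [[0,0,-0.03],[0,0,0],-1],
    [[0,0,-0.06],[0,0,0],-1],
    [[0,0,-0.1],[0,0,0],-1],
    [[0,0,-0.15],[0,0,0],-1],
    [[0,0,-0.2],[0,0,0],-1],
    [[0,0,-0.24],[0,0,0],-1],
    [[0,0,-0.24],[0,0,0],-1],
  ],
  newtons=25,
)

```text
clock: 4.8
position: [0.5811, -0.303, 0.2574]
ee_rot: [3.118, 0.361, 0.007]
force: [0.4, -0.2, -0.7]
width: 0.241
```

```bash
python3 - <<'E'
from h import *
o=arm.observe();print(o['clock'],o['position'],o['ee_rot'],o['width'],o['force'])
snap('side','side7');snap('scene','scene7')
crop('side7',220,50,420,250,3,'c15')
from scipy.spatial.transform import Rotation as R
M=R.from_rotvec(o['ee_rot']).as_matrix()
print(M.T@(np.array([.512,.2735,.134+.12])-o['position'])/.5)
E
```

```text
4.8 [ 0.58111746 -0.30302159  0.25740513] [3.11806993 0.36050661 0.007396  ] 0.2409000970156773 [ 0.42765721 -0.15882202 -0.73124305]
[ 0.12849848 -1.15418326  0.0036022 ]
```

View pics/c15.png

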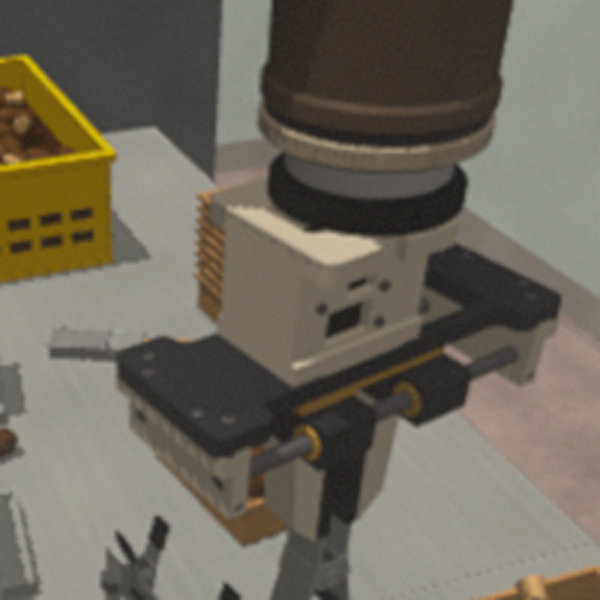

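View pics/scene7.png

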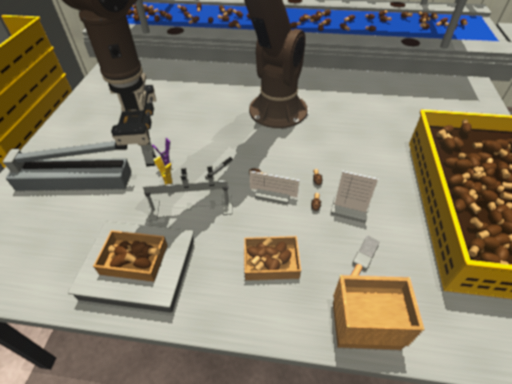

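play_rows(
  rows=[
    [[0.005,-0.05,0],[0,0,0.02],-1],
    [[0.013,-0.12,0],[0,0,0.04],-1],
    [[0.02,-0.19,0],[0,0,0.06],-1],
    [[0.028,-0.26,0],[0,0,0.1],-1],
    [[0.036,-0.33,0],[0,0,0.14],-1],
    [[0.044,-0.4,0],[0,0,0.18],-1],
    [[0.052,-0.47,0],[0,0,0.22],-1],
    [[0.06,-0.54,0],[0,0,0.25],-1],
    [[0.067,-0.6,0],[0,0,0.28],-1],
    [[0.067,-0.6,0],[0,0,0.28],-1],
  ],
  newtons=25,
)

```text
clock: 5.9
position: [0.5424, 0.003, 0.2527]
ee_rot: [-3.138, 0.089, 0.004]
force: [-1.1, -0.4, -0.6]
width: 0.245
```

```bash
cat > tgt.py <<'E'
from h import *
from scipy.spatial.transform import Rotation as R
o=arm.observe();M=R.from_rotvec(o['ee_rot']).as_matrix()
print(o['clock'],o['position'],o['width'],o['force'])
T=np.array(eval(sys.argv[1])); th=np.radians(float(sys.argv[2]))
G=np.array([[np.cos(th),np.sin(th),0],[np.sin(th),-np.cos(th),0],[0,0,-1]])
print(M.T@(T-o['position'])/.5, R.from_matrix(M.T@G).as_rotvec()/np.radians(60))
E
python3 tgt.py "[.512,.2735,.257]" -10.7
```

```text
5.9 [0.54242193 0.00304036 0.25266604] 0.24503238944378283 [-1.14247277 -0.43825638 -0.62964818]
[-0.09141803 -0.53661945 -0.00728645] [-0.00185065  0.00269772  0.12419442]
```

play_rows(
  rows=[
    [[-0.01,-0.06,-0.005],[0,0,0.02],-1],
    [[-0.023,-0.13,-0.008],[0,0,0.04],-1],
    [[-0.035,-0.2,-0.008],[0,0,0.06],-1],
    [[-0.047,-0.27,-0.008],[0,0,0.08],-1],
    [[-0.06,-0.34,-0.008],[0,0,0.1],-1],
    [[-0.073,-0.41,-0.008],[0,0,0.124],-1],
    [[-0.083,-0.48,-0.008],[0,0,0.124],-1],
    [[-0.091,-0.537,-0.008],[0,0,0.124],-1],
    [[-0.091,-0.537,-0.008],[0,0,0.124],-1],
    [[-0.091,-0.537,-0.008],[0,0,0.124],-1],
  ],
  newtons=25,
)

```text
clock: 6.9
position: [0.5149, 0.2679, 0.2567]
ee_rot: [3.125, -0.3, -0.003]
force: [-0.4, 0.3, -1.4]
width: 0.238
```

```bash
python3 tgt.py "[.512,.2735,.257]" -10.7; python3 - <<'E'
from h import *
for n in ['side','scene','wrist']: snap(n,n+'8')
crop('side8',130,20,330,170,4,'c16')
crop('scene8',280,60,420,220,4,'c17')
E
```

```text
6.9 [0.5148513  0.26786027 0.25671487] 0.23775604713332332 [-0.35170031  0.34467014 -1.35265504]
[-0.00774709 -0.00998599 -0.00057782] [ 0.00177789  0.00136819 -0.00463866]
```

View pics/c16.png

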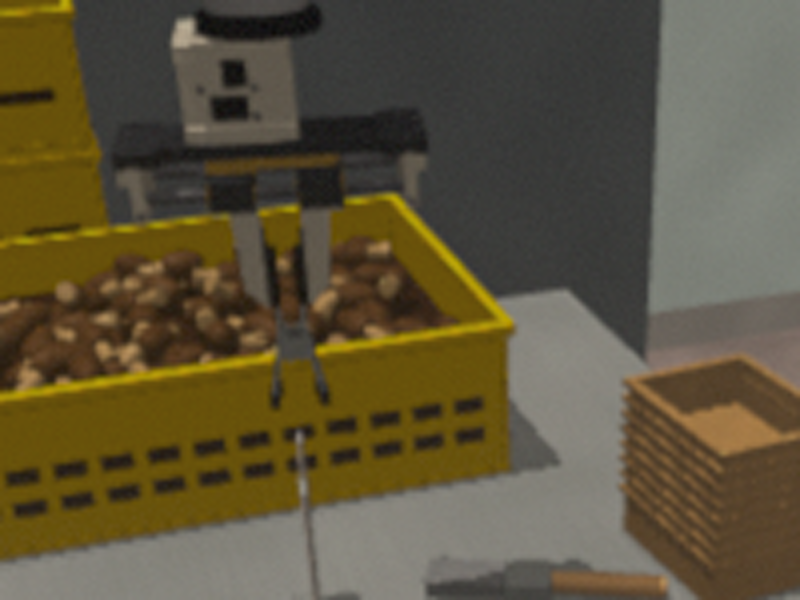

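View pics/c17.png

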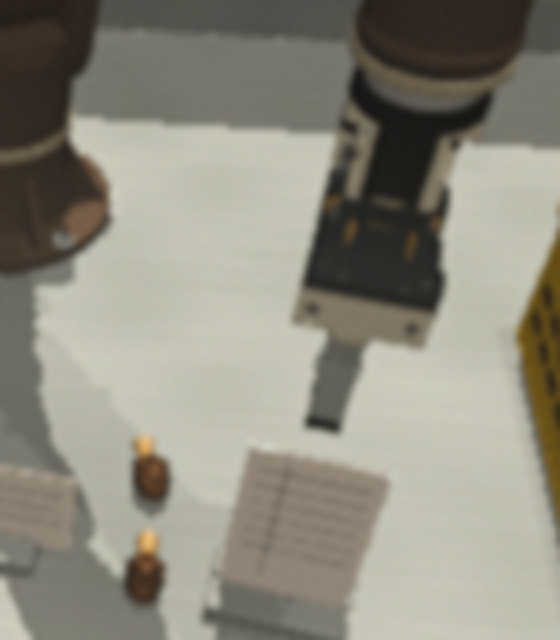

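View pics/wrist8.png

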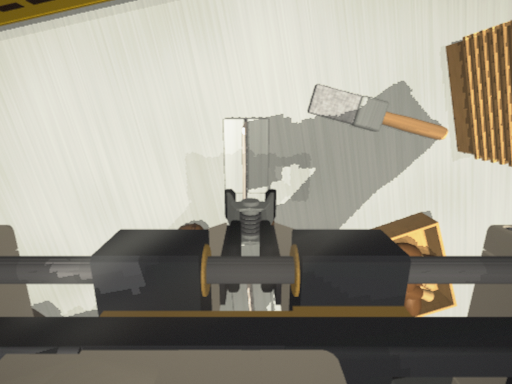

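```bash
cat > fin.py <<'E'
from h import *
e=np.array([.187,.982]);e/=np.linalg.norm(e);nn=np.array([e[1],-e[0]]);c=np.array([.512,.2735])
for t in sys.argv[1:]:
    q=cloud(t).reshape(-1,3); a=(q[:,:2]-c)@nn;b=(q[:,:2]-c)@e
    for z in np.arange(.12,.30,.01):
        m=(abs(a)<.04)&(abs(b)<.06)&(q[:,2]>z)&(q[:,2]<z+.01)
        if m.sum()>2: print(t,round(z,2),m.sum(),'n',np.percentile(a[m],[2,50,98]).round(4),'e',np.percentile(b[m],[2,98]).round(4))
E
python3 fin.py side8 scene8 wrist8
```

```text
side8 0.12 7 n [-0.0022 -0.0013  0.0006] e [-0.0512  0.0242]
side8 0.13 5 n [-0.0009 -0.0003  0.0005] e [-0.0502 -0.0018]
side8 0.14 7 n [-0.0028  0.0001  0.0006] e [-0.0519 -0.0359]
side8 0.15 7 n [-0.0016  0.0003  0.0003] e [-0.0539  0.0386]
side8 0.16 19 n [-0.0026 -0.0012  0.0003] e [-0.0477  0.0458]
side8 0.21 15 n [-0.0159 -0.0107  0.0233] e [-0.0215  0.003 ]
side8 0.22 21 n [-0.0128  0.0175  0.0228] e [-0.0202 -0.0012]
side8 0.23 14 n [-0.0115 -0.0081  0.0193] e [-0.0196 -0.0019]
side8 0.24 15 n [-0.0096  0.0064  0.0174] e [-0.0206  0.0006]
side8 0.25 37 n [-0.006   0.005   0.0157] e [-0.024   0.0043]
side8 0.26 35 n [-0.005   0.0052  0.014 ] e [-0.0212  0.0058]
side8 0.27 7 n [-0.0043 -0.0034  0.0122] e [-0.0183 -0.0154]
side8 0.28 24 n [-0.0141  0.0107  0.0214] e [-0.0199 -0.0149]
side8 0.29 56 n [-0.0196 -0.0011  0.0277] e [-0.0213 -0.0075]
scene8 0.12 85 n [-0.0014  0.0011  0.0034] e [-0.0486  0.0465]
scene8 0.13 92 n [-0.0024  0.0008  0.0031] e [-0.046   0.0484]
scene8 0.14 93 n [-0.0022  0.001   0.0037] e [-0.0479  0.0466]
scene8 0.15 88 n [-0.0017  0.0009  0.0032] e [-0
[... 796 characters left out ...]
68]
wrist8 0.15 16 n [-0.0019 -0.0002 -0.0002] e [-0.0201  0.0498]
wrist8 0.16 222 n [-0.003  -0.0016 -0.0002] e [-0.0174  0.0485]
wrist8 0.21 59 n [-0.0161 -0.0109  0.0252] e [-0.0168  0.0048]
wrist8 0.22 205 n [-0.015   0.0166  0.0242] e [-0.0176  0.0048]
wrist8 0.23 140 n [-0.0125  0.0047  0.0218] e [-0.0171  0.0047]
wrist8 0.24 124 n [-0.0103 -0.0064  0.0196] e [-0.0119  0.0049]
wrist8 0.25 242 n [-0.008   0.0048  0.0172] e [-0.0174  0.0078]
wrist8 0.26 840 n [-0.0039  0.0045  0.0134] e [-0.0194  0.0074]
wrist8 0.27 60 n [-0.0048 -0.002   0.0143] e [0.0027 0.0051]
wrist8 0.28 101 n [-0.0103 -0.0005  0.0208] e [0.0006 0.0058]
wrist8 0.29 471 n [-0.0167  0.01    0.0266] e [-0.0101  0.0059]
```

play_rows(
  rows=[
    [[-0.006,-0.006,0],[0,0,0],-1],
    [[-0.011,-0.013,0],[0,0,0],-1],
    [[-0.011,-0.013,0.02],[0,0,0],-1],
    [[-0.011,-0.013,0.04],[0,0,0],-1],
    [[-0.011,-0.013,0.06],[0,0,0],-1],
    [[-0.011,-0.013,0.06],[0,0,0],-1],
    [[-0.011,-0.013,0.06],[0,0,0],-1],
  ],
  newtons=25,
)

```text
clock: 7.75
position: [0.511, 0.2755, 0.2276]
ee_rot: [3.126, -0.302, -0.001]
force: [-0.0, 0.2, -1.0]
width: 0.24
```

```bash
python3 tgt.py "[.512,.2735,.257]" -10.7; python3 - <<'E'
from h import *
for n in ['side','scene','wrist']: snap(n,n+'9')
crop('side9',160,60,260,150,8,'c18')
crop('scene9',300,120,400,220,6,'c19')
q=cloud('side8').reshape(-1,3);m=(abs(q[:,0]-.512)<.05)&(abs(q[:,1]-.27)<.04)&(q[:,2]>.18);print('minz',np.sort(q[m,2])[:6])
E
python3 fin.py side9 scene9 wrist9
```

```text
7.75 [0.51096542 0.27545662 0.22764932] 0.24003275030756943 [-0.01236814  0.19673352 -0.97312612]
[ 0.00274192  0.00348504 -0.05870077] [ 0.00066636  0.00063798 -0.00588239]
minz [0.21257267 0.2128569  0.21341923 0.21443372 0.2153046  0.21625918]
side9 0.12 5 n [-0.002   0.0003  0.0006] e [-0.0511  0.0249]
side9 0.13 5 n [-0.0012 -0.0006  0.0002] e [-0.0515 -0.0029]
side9 0.14 8 n [-0.0027  0.0001  0.0006] e [-0.0498 -0.0241]
side9 0.15 7 n [-0.0016  0.0003  0.0004] e [-0.0535  0.0379]
side9 0.16 18 n [-0.0025 -0.0013  0.0003] e [-0.0491  0.0381]
side9 0.18 8 n [-0.0194 -0.0013  0.0172] e [-0.0122 -0.0102]
side9 0.19 24 n [-0.0187  0.0118  0.0179] e [-0.0132  0.0096]
side9 0.2 14 n [-0.0177 -0.0008  0.0152] e [-0.0137  0.0126]
side9 0.21 13 n [-0.0139  0.0089  0.0121] e [-0.0149  0.0112]
side9 0.22 37 n [-0.0125  0.0011  0.0102] e [-0.0162  0.0124]
side9 0.23 34 n [-0.0111 -0.0029  0.0088] e [-0.0162  0.012 ]
side9 0.24 8 n [-0.0104 -0.0018  0.0083] e [-0.0133 -0.0077]
side9 0.25 16 n [-0.0182 -0.0017  0.015 ] e [-0.0144 -0.0077]
side9 0.26 52 n [-0.0261 -0.0008  0.0222] e [-0.0141 -
[... 1474 characters left out ...]
0132]
wrist9 0.19 218 n [-0.0213  0.0106  0.0184] e [-0.0094  0.0134]
wrist9 0.2 130 n [-0.0186 -0.0016  0.016 ] e [-0.0086  0.0132]
wrist9 0.21 128 n [-0.0165  0.0104  0.0138] e [-0.0066  0.0132]
wrist9 0.22 206 n [-0.0142 -0.0015  0.0116] e [-0.0091  0.0163]
wrist9 0.23 889 n [-0.0104 -0.0015  0.0076] e [-0.011   0.0159]
wrist9 0.24 57 n [-0.0108 -0.0081  0.0082] e [0.0111 0.0135]
wrist9 0.25 78 n [-0.0161  0.0052  0.0141] e [0.0099 0.0142]
wrist9 0.26 463 n [-0.0228 -0.0065  0.0206] e [-0.0017  0.0143]
wrist9 0.27 493 n [-0.0218 -0.0065  0.0193] e [0.0084 0.0144]
wrist9 0.28 604 n [-0.0202  0.004   0.0179] e [-0.008   0.0144]
wrist9 0.29 690 n [-0.0181 -0.0068  0.016 ] e [-0.0108  0.0139]
```

View pics/c18.png

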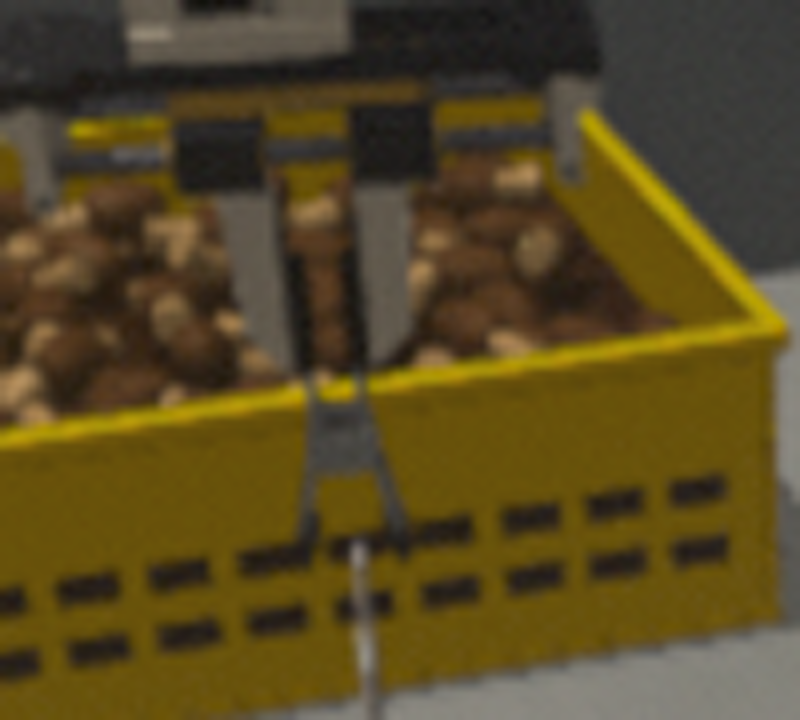

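View pics/c19.png

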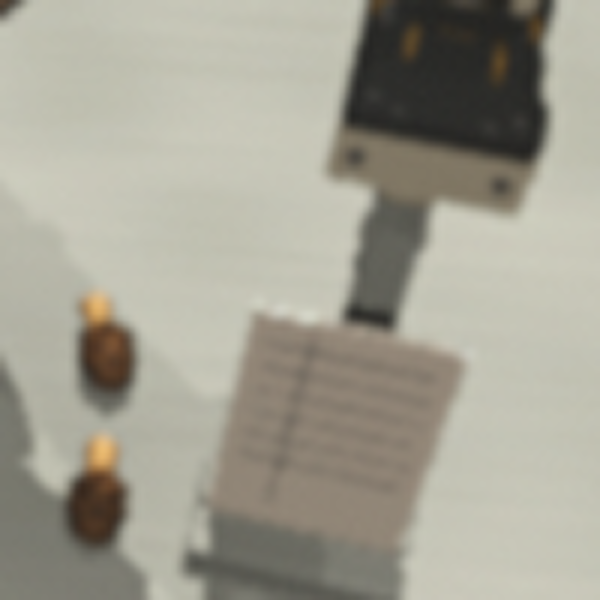

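```bash
python3 - <<'E'
from h import *
e=np.array([.187,.982]);e/=np.linalg.norm(e);nn=np.array([e[1],-e[0]]);c=np.array([.5115,.2735])
z=load('side9')
for z0 in [.18,.185,.19,.195]:
    for s in (-1,1):
        xy=c+nn*.017*s-e*.011
        print(z0,s,((proj(z,[*xy,z0])-[160,60])*8).round())
xy=c-e*.05
print('card near corner',((proj(z,[*xy,.165])-[160,60])*8).round(),'far',((proj(z,[*(c+e*.05),.165])-[160,60])*8).round())
for t in ['side9','wrist9','scene9']:
  q=cloud(t).reshape(-1,3);a=(q[:,:2]-c)@nn;b=(q[:,:2]-c)@e
  m=(abs(a)<.03)&(abs(b)<.014)&(q[:,2]>.17);print(t,np.sort(q[m,2])[:8].round(4))
  m=(abs(a)<.006)&(abs(b)<.05)&(q[:,2]<.175);print(t,np.sort(q[m,2])[-8:].round(4))
E
```

```text
0.18 -1 [304. 577.]
0.18 1 [401. 570.]
0.185 -1 [302. 564.]
0.185 1 [399. 557.]
0.19 -1 [301. 551.]
0.19 1 [398. 544.]
0.195 -1 [299. 538.]
0.195 1 [396. 531.]
card near corner [360. 663.] far [353. 537.]
side9 [0.184  0.1866 0.1869 0.1871 0.1875 0.1896 0.1896 0.1896]
side9 [0.1634 0.1635 0.1637 0.1638 0.1638 0.164  0.1641 0.1652]
wrist9 [0.1864 0.1865 0.187  0.1871 0.1875 0.1875 0.1876 0.1876]
wrist9 [0.1662 0.1662 0.1663 0.1663 0.1663 0.1664 0.1665 0.1667]
scene9 [0.1844 0.1864 0.1864 0.1864 0.1871 0.1872 0.1873 0.1875]
scene9 [0.1642 0.1643 0.1643 0.1649 0.1649 0.1649 0.1652 0.1652]
```

play_rows(
  rows=[
    [[0,0,0.015],[0,0,0],-1],
    [[0,0,0.03],[0,0,0],-1],
    [[0,0,0.045],[0,0,0],-1],
    [[0,0,0.06],[0,0,0],-1],
    [[0,0,0.07],[0,0,0],-1],
    [[0,0,0.078],[0,0,0],-1],
    [[0,0,0.078],[0,0,0],-1],
    [[0,0,0.078],[0,0,0],-1],
    [[0,0,0.078],[0,0,0],-1],
  ],
  newtons=25,
)

```text
clock: 8.8
position: [0.5113, 0.2758, 0.1895]
ee_rot: [-3.127, 0.302, -0.001]
force: [0.1, 0.1, -1.4]
width: 0.245
```

```bash
python3 tgt.py "[.511,.2755,.189]" -10.7; python3 - <<'E'
from h import *
for n in ['side','scene','wrist']: snap(n,n+'10')
crop('side10',160,60,260,150,8,'c20')
crop('scene10',300,120,400,220,6,'c21')
e=np.array([.187,.982]);e/=np.linalg.norm(e);nn=np.array([e[1],-e[0]]);c=np.array([.5115,.2735])
for t in ['side10','wrist10','scene10']:
  q=cloud(t).reshape(-1,3);a=(q[:,:2]-c)@nn;b=(q[:,:2]-c)@e
  m=(abs(a)<.03)&(abs(a)>.009)&(abs(b)<.014)&(q[:,2]>.12);print(t,np.sort(q[m,2])[:8].round(4))
E
python3 fin.py side10 scene10 wrist10 | grep -v ' 0.2'
```

```text
8.8 [0.5113358  0.27583161 0.1894617 ] 0.24450426389161967 [ 0.09025749  0.10963937 -1.4054896 ]
[-0.00053252  0.00077998  0.00092283] [-0.0003839  -0.00044459 -0.00577106]
side10 [0.147  0.1477 0.1482 0.1486 0.1488 0.1491 0.1492 0.1495]
wrist10 [0.1476 0.148  0.1484 0.1485 0.1485 0.1486 0.1486 0.1486]
scene10 [0.1464 0.1478 0.1483 0.1489 0.1492 0.1498 0.1501 0.1505]
side10 0.12 6 n [-0.0022 -0.0007  0.0005] e [-0.0523  0.0265]
side10 0.13 5 n [-0.0009 -0.0003  0.0005] e [-0.0521 -0.0022]
side10 0.14 17 n [-0.0212  0.      0.0195] e [-0.0514  0.0047]
side10 0.15 29 n [-0.0192  0.0003  0.0174] e [-0.0495  0.0337]
side10 0.16 24 n [-0.0167 -0.0004  0.0154] e [-0.0502  0.0173]
side10 0.17 15 n [-0.0157 -0.0119  0.0135] e [-0.0138  0.0115]
side10 0.18 28 n [-0.0113  0.0014  0.0113] e [-0.0152  0.0132]
side10 0.19 40 n [-0.0106 -0.0016  0.0093] e [-0.014   0.0148]
scene10 0.12 88 n [-0.0017  0.001   0.0036] e [-0.0486  0.0465]
scene10 0.13 64 n [-0.0025  0.0004  0.0028] e [-0.0482  0.0482]
scene10 0.14 73 n [-0.0009  0.0008  0.0195] e [-0.0467  0.0487]
scene10 0.15 102 n [-0.0013  0.0013  0.021 ] e [-0.0476  0.0482]
scene10 0.16 71 n [-0.0026  0.0023  0.0181] e [-0.0473  0.0459]
scene10 0.17 25 n [0.0109 0.0133 0.0155] e [-0.0097  0.012 ]
scene10 0.18 37 n [0.0021 0.0106 0.0138] e [-0.0124  0.0143]
scene10 0.19 34 n [-0.0057  0.0089  0.0117] e [-0.0123  0.0147]
wrist10 0.12 5 n [-0.0024 -0.0008 -0.    ] e [0.0383 0.0498]
wrist10 0.13 3 n [-0.0024 -0.0016 -0.0008] e [0.0497 0.0499]
wrist10 0.14 59 n [-0.0221 -0.0024  0.0191] e [-0.0032  0.0498]
wrist10 0.15 222 n [-0.0216 -0.0012  0.0186] e [-0.0093  0.0497]
wrist10 0.16 406 n [-0.0187 -0.0017  0.0158] e [-0.035   0.0485]
wrist10 0.17 129 n [-0.0166  0.0108  0.0137] e [-0.0073  0.0131]
wrist10 0.18 190 n [-0.0144 -0.0013  0.0115] e [-0.0027  0.0162]
wrist10 0.19 909 n [-0.0112 -0.0016  0.0079] e [-0.011   0.0161]
```

View pics/c20.png

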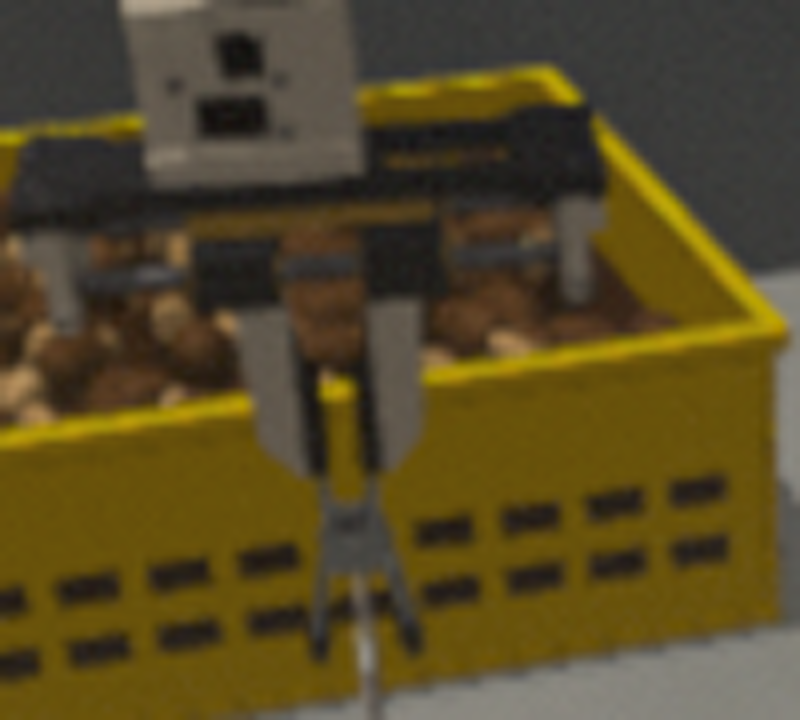

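View pics/c21.png

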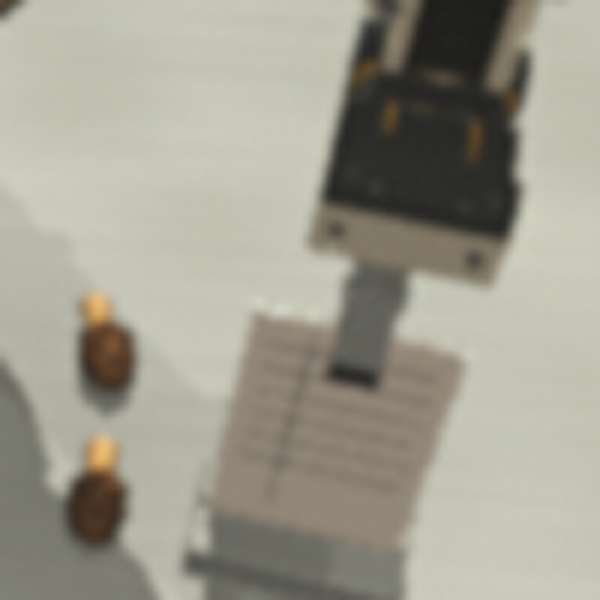

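View pics/wrist10.png

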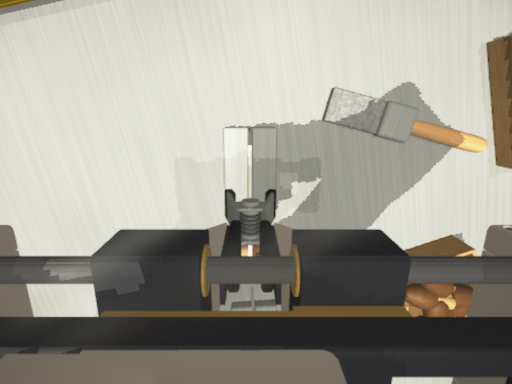

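```bash
python3 -c "
from cell import arm
print(arm.observe()['dq'].round(4)); print(arm.sign_off())"
```

```text
[-0.0001  0.0011 -0.0014  0.0006  0.0005 -0.0027  0.0004]
the job is handed in; nothing more can be done
None
```

I squeezed the big clip open on the rail with a 25 N grip, lifted it clear and brought it to the tall card. I handed the job in at about 9 s with the clip still held open there. No verdict was reported.

**Last checks, from all three cameras:**
- **Depth:** the jaw tips are about 17 mm below the card's top edge.
- **Centring:** the clip is within about 1 mm of the card's mid-plane and 1–2 mm of the middle of the top edge. The jaws' outsides are about 20 mm either side of the card.
- **Clearance:** the pictures show a gap on both sides of the card and none of the clip touching it. The measured force stayed near its usual offset of about 1 N.
- **Opening:** the gripper reads 22–23 mm across the handles, which is fully open.
- **Alignment:** the clip looks upright, and the gripper is square to the card to under 1°. The arm was still.

I did not re-measure the small clips and bystanders at the end. They look undisturbed in the pictures, and the arm did not touch them.

**Disagreement:** the fingertips appeared about 26 mm behind the reported TCP, whereas the description puts them 8 mm ahead of it. I set the heights from the pictures instead. The reported TCP position was also off from the commanded one by about 2–6 mm at times, so I corrected the final placing from the camera measurements.

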